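Dry-lay the trial brick kerb and sort the offcuts

TASK

Dry-lay every loose whole paver on the kerb that has been started on the plank, in staggered courses: each one flat and lengthwise, its faces flush with the kerb, centred over the joint between the two pavers below it, filling the second course's three places and putting any pavers left over on top in a third course. Also clear the small offcuts off the bench by colour, red ones into the red tub and buff ones into the yellow tub, and leave the pincers and the folded rule where they are.

Things in the scene. Friction and masses are not known exactly. Their poses are not given: they have to be found in the camera images.
- paver1: loose whole clay paver, brick-red, a plain block 100 x 50 x 35 mm, 0.36 kg; origin at its centre, x along the 100 mm length, y across the 50 mm width, z through the 35 mm thickness. It starts lying flat on the bench. May be absent (four or five are there)
- paver2: loose whole clay paver, brick-red, a plain block 100 x 50 x 35 mm, 0.36 kg; origin at its centre, x along the 100 mm length, y across the 50 mm width, z through the 35 mm thickness. It starts lying flat on the bench. May be absent (four or five are there)
- paver3: loose whole clay paver, brick-red, a plain block 100 x 50 x 35 mm, 0.36 kg; origin at its centre, x along the 100 mm length, y across the 50 mm width, z through the 35 mm thickness. It starts lying flat on the bench. May be absent (four or five are there)
- paver4: loose whole clay paver, brick-red, a plain block 100 x 50 x 35 mm, 0.36 kg; origin at its centre, x along the 100 mm length, y across the 50 mm width, z through the 35 mm thickness. It starts lying flat on the bench. May be absent (four or five are there)
- paver5: loose whole clay paver, brick-red, a plain block 100 x 50 x 35 mm, 0.36 kg; origin at its centre, x along the 100 mm length, y across the 50 mm width, z through the 35 mm thickness. It starts lying flat on the bench. May be absent (four or five are there)
- chip_red1: small bright red clay offcut, a block 45 x 40 x 35 mm along its x, y, z, 0.12 kg, origin at its centre; belongs in the red tub. It starts flat on the bench. May be absent
- chip_red2: small bright red clay offcut, a block 45 x 40 x 35 mm along its x, y, z, 0.12 kg, origin at its centre; belongs in the red tub. It starts flat on the bench. May be absent
- chip_buff1: small buff (sand-yellow) clay offcut, a block 45 x 40 x 35 mm along its x, y, z, 0.12 kg, origin at its centre; belongs in the yellow tub. It starts flat on the bench. May be absent
- chip_buff2: small buff (sand-yellow) clay offcut, a block 45 x 40 x 35 mm along its x, y, z, 0.12 kg, origin at its centre; belongs in the yellow tub. It starts flat on the bench. May be absent
- kerb: started kerb, fixed: a 90 x 440 x 12 mm plank with four fixed pavers in line (first course). Origin on the bench under its middle, y along the kerb, z up. Pavers 50 mm wide in x (middle x = 0), centred at y = -159, -53, 53, 159 mm, 6 mm joints, tops 47 mm above the bench. Second-course places: y = -106, 0, 106 mm (centre 64.5 mm up); third: y = -53, 53 mm (centre 99.5 mm up)
- tub_red: red plastic tub fixed to the bench, open on top, 130 x 130 mm outside, 60 mm high, walls 4 mm; origin under its centre, z up
- tub_yellow: yellow plastic tub fixed to the bench, open on top, 130 x 130 mm outside, 60 mm high, walls 4 mm; origin under its centre, z up
- pincers: dark steel pincers 155 mm long, 12 mm thick, lying beyond the kerb; to be left alone. Origin on the underside at the joint, x towards the jaws
- rule: folded wooden rule, 150 x 30 x 14 mm, lying beyond the kerb; to be left alone. Origin under its centre, x along it

How it is judged:
By the outcome, as a careful person would: the job done as asked, in the order asked, and still so for the second after the job is handed in, with the robot touching nothing.
Of paver1, paver2, paver3, paver4, paver5 only 4 to 5 are there at a start; the rules pass over those that are not, and their reading is None.
Of chip_red1, chip_red2, chip_buff1, chip_buff2 only 3 to 4 are there at a start; the rules pass over those that are not, and their reading is None.
At some moment in a run one of chip_red1, chip_red2, chip_buff1, chip_buff2 may be knocked a few centimetres aside while the robot is not near it.
Once in a run the grip may slacken for a moment while it holds something.
It also fails if it takes over 210 s, if anything falls off the work surface, if the arm or the gripper's body presses on something with over 40 N, if the wrist force passes 120 N, or if a joint passes its speed limit or range.

ROBOT

A 7-joint arm with a two-finger parallel gripper is mounted at the origin on the work surface. World frame = base frame: x ahead of the robot, y to its left, z up, the work surface at z = 0. Lengths are in m, angles in rad, forces in N, time in s.
With the tool pointing down it reaches from about 0.425 to 0.875 m from the base axis. Payload 4.7 kg.
Tool frame: the origin (TCP) lies midway between the tips of the shut fingers; the grasp point (between the pads) lies manip.hold_point_z behind it (manip.hold_point_z is the distance from the TCP to the grasp point, in m); z points along the fingers, y is the line along which they close (so a half turn about z gives the same grasp; the last joint's range is limited). The gripper opens to 87 mm and grips with 3 to 60 N. Pads are 19 mm wide; open, the fingers measure 117 mm over their backs; the gripper's body (75 mm by 190 mm) begins 51 mm behind the grasp point.
Start: joints at [-1.276, 0.321, -0.07, 1.45, 0.023, 1.371, -0.057], TCP at [0.18, 0.625, 0.192] pointing down, gripper open.
Joint ranges: [-2.86, 2.86], [-0.3, 2.09], [-1.38, 1.24], [0.06, 2.45], [-1.56, 4.7], [0.09, 2.05], [-2.69, 2.69]. Speed limits (rad/s): [2.57, 2.57, 3.14, 3.14, 3.14, 3.14, 3.14].

INTERFACE

Orientations are given as a unit quaternion [x, y, z, w].
In Python, from rig import manip, sensors, capture, get_calibration, finish_job gives the robot as it stands. Calls block until the motion is done:
- manip.move_to(position, orientation): joint-space move of the TCP to a pose.
- manip.movel(position, frame=None, feed=0.15): straight line of the TCP; frame=None keeps the orientation; feed is the mean speed in m/s.
- manip.move_j(angles): joint-space move.
- manip.move_gripper(opening, strength=None): finger opening in m; strength is the grip in N (None keeps the last); returns when the fingers have stopped.
- manip.dwell(seconds).
- manip.inverse_kinematics(position, orientation): joint angles nearest the present ones, or None.
- sensors.get_obs(): the state.
- capture(name): name is "scene" or "top" or "wrist"; returns the picture (384x512x3 uint8, red, green, blue); there is no depth.
- get_calibration(name): a dict with "fx", "fy", "cx", "cy" (pixels), "k1" (the pictures are not rectified: a ray, as slopes to the right and down, at radius r is drawn at 1 + k1 r^2 times it, then the intrinsics apply), "position" and "orientation" of the camera in the world. Camera axes: x right, y up, looking along -z (the intrinsics and any distortion apply to the point x, -y, -z); pixel columns grow to the right and rows downward; lengths in m; the calibration is good to about 2 mm. A picture is of the moment at which its call begins: read the wrist's pose just before it. get_calibration takes no time and is no camera call; for the wrist camera it gives the pose at the moment of the call.
A pose or a line that the arm cannot do raises manip.Unreachable and nothing moves.
- finish_job(): hands the job in; it is judged then, once.
The state is a dict: "t": time; "q": joint angles; "qd": joint speeds; "effort": joint torques, N m; "tcp_pos": TCP position; "ee_rot": TCP orientation; "ft_force": force on the tool from outside, world axes, zero at the start; "wrist_torque": the same for the moment, N m; "finger_gap": finger opening in m; "grasp_force": force on a finger pad.
Only numpy, scipy, OpenCV 4.12 (cv2) and the standard library are available. Lean on these libraries where they do the work, as an engineer would, in place of code of your own. Each camera call takes 0.05 s, during which the arm holds its last target. There are 200 camera calls.

## Working session

There is one attempt and no reset: what is moved stays moved. The work goes in short steps, each a Python script; the robot and the scene stay as the last script left them, time stands still between calls to the robot, and variables do not carry over. Pictures are saved under pics/ and viewed, at most 14 in all, crops included, and the job is handed in when it is done.

```bash
mkdir -p pics; ls
python3 - <<'E'
from rig import manip, sensors, capture, get_calibration
import cv2
for n in ("top","scene"):
    cv2.imwrite(f"pics/{n}0.png",capture(n)[:,:,::-1]); print(n,get_calibration(n))
print(get_calibration("wrist"),manip.hold_point_z); print(sensors.get_obs())
E
```

```text
pics
top {'fx': 487.5639682374394, 'fy': 487.5639682374394, 'cx': 241.73881513638045, 'cy': 185.13497758866976, 'k1': -0.04637969351011257, 'position': array([0.48785642, 0.02102482, 1.30392185]), 'orientation': array([-0.02638653,  0.03060636,  0.71396738, -0.69901186])}
scene {'fx': 412.9969419533494, 'fy': 412.9969419533494, 'cx': 256.097850028737, 'cy': 200.49786763436325, 'k1': -0.1436040633463508, 'position': array([ 1.14563769, -0.64825855,  0.64053887]), 'orientation': array([0.43925516, 0.15294703, 0.31084644, 0.82887671])}
{'fx': 281.0598758172621, 'fy': 281.0598758172621, 'cx': 258.6734108516907, 'cy': 188.8192950292712, 'k1': 0.009342593441822847, 'position': array([0.10084492, 0.64764709, 0.38244489]), 'orientation': array([-0.12102071, -0.09028028,  0.59427735,  0.78996069])} 0.0187
{'t': 0.1, 'q': array([-1.27589886,  0.32175416, -0.07008425,  1.45156213,  0.02254306,
        1.37082631, -0.05688146]), 'qd': array([ 0.00094859, -0.00250794,  0.0004258 , -0.00143785,  0.00033374,
       -0.00014894,  0.00112298]), 'effort': array([-1.74525971e-04, -4.92572844e+01, -4.05953033e-01, -3.13401854e+01,
       -6.42274157e-02,  3.94182396e-02,  5.79898369e-05]), 'tcp_pos': array([0.18000144, 0.6239902 , 0.19066292]), 'ee_rot': array([ 1.39920657e-01,  9.90162326e-01, -8.75957475e-04, -1.03750867e-04]), 'ft_force': array([ 0.05127701, -0.0323782 ,  0.23120727]), 'wrist_torque': array([ 0.00729208, -0.05036044,  0.01226628]), 'grasp_force': 0.0, 'finger_gap': 0.086846277884913}
```

View pics/top0.png

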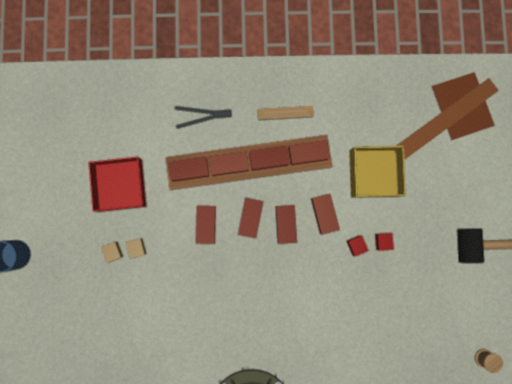

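View pics/scene0.png

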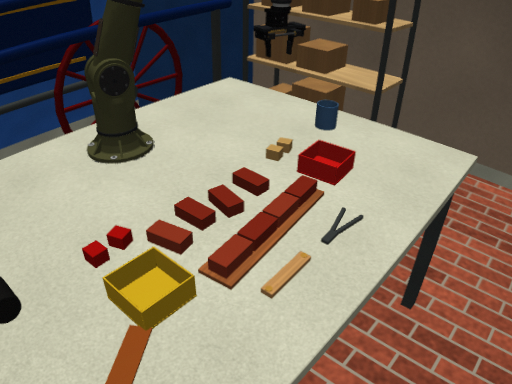

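The top view shows four loose pavers at (206,224), (251,217), (286,224) and (326,213). The kerb runs from (167,170) to (331,153). The buff chips are at (111,251) and (136,247), and the red chips at (358,245) and (386,241). The red tub is at (118,184) and the yellow tub at (378,172). The scene view agrees, so there are four pavers, with the fourth going in the third course.

```bash
cat > h.py <<'E'
from rig import manip, sensors, capture, get_calibration, finish_job
import cv2, numpy as np
from scipy.spatial.transform import Rotation as R
def cast(cal,px,z):
    K=np.array([[cal["fx"],0,cal["cx"]],[0,cal["fy"],cal["cy"]],[0,0,1]])
    u=cv2.undistortPoints(np.float64(px).reshape(-1,1,2),K,np.array([cal["k1"],0,0,0.]))[:,0]
    d=R.from_quat(cal["orientation"]).apply(np.c_[u[:,0],-u[:,1],-np.ones(len(u))])
    p=cal["position"]; return (p+d*((z-p[2])/d[:,2])[:,None])[:,:2]
def masks(img):
    H=cv2.cvtColor(img,cv2.COLOR_RGB2HSV); h,s,v=[H[...,i].astype(int) for i in range(3)]
    red=((h<8)|(h>172))
    return dict(paver=(red&(s>110)&(v<150)&(v>40)), chipred=(red&(s>215)&(v>110)),
        buff=((h>12)&(h<24)&(s>80)&(v>140)), yellow=((h>=20)&(h<32)&(s>180)&(v>60)))
def rects(cal,m,z,lo,hi):
    "contours of a mask cast on plane z -> (centre, (long,short), yaw of long side)"
    m=cv2.morphologyEx(m.astype(np.uint8),cv2.MORPH_OPEN,np.ones((2,2)))
    out=[]
    for c in cv2.findContours(m,cv2.RETR_EXTERNAL,cv2.CHAIN_APPROX_NONE)[0]:
        if cv2.contourArea(c)<40: continue
        w=cast(cal,c,z); 
        (cx,cy),(a,b),ang=cv2.minAreaRect((w*1000).astype(np.float32))
        ang=np.radians(ang)
        if b>a: a,b,ang=b,a,ang+np.pi/2
        if lo<a<hi: out.append((np.r_[cx,cy]/1000,(a,b),(ang+np.pi/2)%np.pi-np.pi/2,c[:,0].mean(0)))
    return out
def down(yaw):  # tool pointing down, tool y (closing) at world angle yaw (mod pi)
    y=np.array([np.cos(yaw),np.sin(yaw),0]); z=np.array([0,0,-1.]); x=np.cross(y,z)
    return R.from_matrix(np.c_[x,y,z]).as_quat()
E
python3 - <<'E'
from h import *
img=capture("top"); cal=get_calibration("top"); M=masks(img)
for n,lo,hi in (("paver",60,500),("chipred",30,160),("buff",30,160),("yellow",90,170)):
    for r in rects(cal,M[n],0.035,lo,hi): print(n,r[0].round(4),np.round(r[1],1),round(np.degrees(r[2]),1),r[3].round())
for p in ((206,224),(118,184),(358,245),(111,251),(378,172),(285,113),(228,152),(170,178)): print(p,cv2.cvtColor(img,cv2.COLOR_RGB2HSV)[p[1],p[0]])
print(cast(cal,[(167,170),(169,188),(331,153)],.012))
E
```

```text
paver [ 0.4841 -0.1024] [94.9 47.2] 2.1 [287. 225.]
paver [0.4884 0.1064] [93.9 46.1] -2.8 [206. 225.]
paver [ 0.5032 -0.0102] [94.6 44.9] -12.6 [251. 218.]
paver [ 0.5085 -0.2056] [94.4 49.3] 12.7 [326. 215.]
paver [0.6341 0.1484] [99.8 50.9] -83.3 [189. 170.]
paver [0.5986 0.3371] [139. 132.] -84.7 [117. 180.]
paver [0.6464 0.0432] [97.4 49.2] -83.0 [230. 164.]
paver [ 0.659  -0.0631] [99.6 50.1] -83.0 [270. 159.]
paver [ 0.6716 -0.1683] [100.3  49.1] -83.5 [310. 153.]
paver [ 0.9772 -0.1514] [80.8 45.8] -2.1 [300.  40.]
paver [1.0079 0.4444] [71.4 40.9] 0.8 [79. 34.]
paver [0.9917 0.0878] [106.1  40.5] -0.9 [210.  38.]
paver [ 1.0101 -0.3249] [67.4 32.7] -2.9 [363.  28.]
paver [ 0.9922 -0.6279] [105.4  42.9] 1.2 [473.  33.]
paver [ 1.0306 -0.6883] [114.9  46. ] 0.6 [494.  20.]
paver [ 1.0303 -0.4494] [116.3  43.4] -0.5 [408.  22.]
paver [1.0564 0.0287] [76.3 43.3] -1.1 [232.  14.]
paver [1.0563 0.1467] [83.  44.1] 1.4 [190.  12.]
paver [1.0673 0.2669] [65.8 43.5] -0.0 [145.  11.]
paver [1.0398 0.5037] [136.5  44. ] 1.3 [56. 23.]
paver [1.0435 0.6242] [136.7  42.1] -1.0 [14. 23.]
buff [ 0.1171 -0.6288] [45.2 33.6] -54.9 [493. 363.]
buff [0.4209 0.354 ] [41.9 36.5] 21.6 [111. 253.]
buff [ 0.4183 -0.6592] [68.  10.5] 88.4 [498. 245.]
buff [0.43   0.2904] [41.2 36.3] 14.8 [136. 249.]
buff [ 0.6124 -0.3428] [116.4 108. ] -1.1 [376. 174.]
buff [ 0.7784 -0.1091] [144.8  27. ] -87.7 [286. 113.]
(206, 224) [  5 143 125]
(118, 184) [  1 181 165]
(358, 245) [  1 187 142]
(111, 251) [ 19  96 167]
(378, 172) [ 23 158 170]
(285, 113) [ 17 105 153]
(228, 152) [ 12 129 128]
(170, 178) [  9 140 129]
[[ 0.63680328  0.21054336]
 [ 0.58856787  0.20564668]
 [ 0.67352127 -0.22882115]]
```

Run:
```python
from h import *
for yw in (6.7,186.7):
    for p in ((.655,-.01,.25),(.635,.15,.2),(.672,-.168,.2)):
        q=manip.inverse_kinematics(p,down(np.radians(yw))); print(yw,None if q is None else np.round(q,2))
for yw in (90,270):
    for p in ((.488,.106,.2),(.5085,-.2056,.2)):
        q=manip.inverse_kinematics(p,down(np.radians(yw))); print(yw,None if q is None else np.round(q,2))
manip.move_to((.655,-.01,.25),down(np.radians(186.7)))
cal=get_calibration("wrist"); img=capture("wrist"); print(cal,sensors.get_obs()["t"])
cv2.imwrite("pics/w1.png",img[:,:,::-1])
M=masks(img)
for r in rects(cal,M["paver"],0.047,60,500): print(r[0].round(4),np.round(r[1],1),round(np.degrees(r[2]),1),r[3].round())
```

```text
6.7 [-0.54  0.36  0.69  1.37 -0.23  1.49  0.26]
6.7 [-0.67  0.35  0.52  1.45 -0.17  1.39 -0.03]
6.7 [-0.24  0.46  0.64  1.34 -0.27  1.43  0.51]
186.7 [-0.83  0.54  1.21  1.38 -0.5   1.56 -2.69]
186.7 [ 0.52  0.58 -1.18  1.4   0.54  1.5   2.63]
186.7 [-0.48  0.6   1.06  1.35 -0.52  1.49 -2.48]
90 [-0.71 -0.02  0.44  1.82  0.01  1.34  1.3 ]
90 [-0.5   0.13  0.92  1.72 -0.1   1.34  2.  ]
270 [-0.78 -0.02  0.51  1.82  0.01  1.34 -1.84]
270 [-0.17  0.1   0.54  1.71 -0.05  1.34 -1.19]
{'fx': 281.0598758172621, 'fy': 281.0598758172621, 'cx': 258.6734108516907, 'cy': 188.8192950292712, 'k1': 0.009342593441822847, 'position': array([ 0.66506385, -0.09056   ,  0.44142471]), 'orientation': array([ 0.00949353, -0.15168443,  0.98665352, -0.05845118])} 3.0
[0.6087 0.2623] [117.   46.1] 6.7 [262. 313.]
[0.4685 0.0915] [64.2 32.8] -34.2 [369. 240.]
[0.9987 0.1453] [75.9 26.5] 0.7 [ 24. 232.]
[0.9592 0.1127] [83.  23.1] -0.0 [ 49. 216.]
[0.6403 0.1007] [108.9  47.6] -82.8 [259. 231.]
[0.9937 0.0812] [66.1 23.7] -0.1 [ 21. 194.]
[0.9593 0.0489] [83.3 25.3] -0.1 [ 44. 175.]
[ 0.5105 -0.0093] [94.  45.7] -12.6 [358. 172.]
[ 0.9592 -0.0146] [83.5 24.1] -0.1 [ 39. 131.]
[ 0.4922 -0.0987] [94.3 45.3] 2.1 [387. 109.]
[ 0.6588 -0.053 ] [107.1  48. ] -82.8 [259. 132.]
[ 0.953  -0.0776] [71.  21.3] 0.1 [42. 85.]
[ 0.955  -0.1426] [75.4 26.3] -0.1 [31. 27.]
[ 0.516  -0.1987] [94.6 49.1] 13.1 [382.  27.]
```

View pics/w1.png

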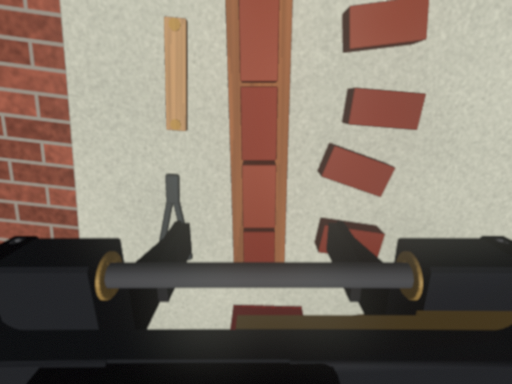

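The wrist view shows kerb joints at about (258,82), (258,162) and (258,229), with the loose pavers on the right. The fingers hide the lower half. I'll separate the lit tops from the side faces by brightness.

```bash
cat >> h.py <<'E'
def tops(name,z,lo=85,hi=125):
    "lit top faces of brick-red pavers (brightness relative to paver median)"
    cal=get_calibration(name); img=capture(name); m=masks(img)["paver"]
    v=cv2.GaussianBlur(img,(0,0),.6)[...,0].astype(int)
    out=[]
    n,L=cv2.connectedComponents(m.astype(np.uint8))
    keep=np.zeros(m.shape,bool)
    for i in range(1,n):
        a=L==i
        if a.sum()>150: keep|=a&(v>0.82*np.percentile(v[a],70))
    return [r for r in rects(cal,keep,z,lo,hi) if 38<r[1][1]<58],img
def show(rs):
    for r in rs: print(r[0].round(4),np.round(r[1],1),round(np.degrees(r[2]),1),r[3].round())
E
python3 - <<'E'
from h import *
for n in ("wrist","top"):
  for z in (.047,.035): print(n,z); show([r for r in tops(n,z)[0] if r[0][0]<.75])
E
```

```text
wrist 0.047
[0.6079 0.2621] [118.7  46.1] 6.7 [263. 313.]
[ 0.51   -0.0093] [93.1 45.6] -12.7 [358. 172.]
[ 0.4918 -0.0987] [93.6 45.3] 2.2 [387. 109.]
[ 0.6595 -0.0581] [96.5 48.4] -83.2 [260. 124.]
wrist 0.035
[ 0.5053 -0.0068] [95.9 47. ] -12.8 [358. 172.]
[ 0.4865 -0.0989] [96.4 46.7] 2.1 [386. 109.]
[ 0.6594 -0.0573] [99.5 49.7] -83.2 [260. 124.]
top 0.047
[ 0.4842 -0.1012] [93.8 46.8] 2.1 [287. 225.]
[0.6329 0.1488] [96.1 48.7] -82.6 [188. 169.]
[ 0.6704 -0.1674] [97.5 47.7] -83.3 [310. 153.]
top 0.035
[ 0.4842 -0.1024] [94.7 47.2] 2.1 [287. 225.]
[0.6344 0.1502] [97.  48.5] -83.0 [188. 169.]
[ 0.6723 -0.1689] [98.9 48.3] -83.0 [310. 153.]
```

```bash
sed -i 's/np.ones((2,2))/np.ones((3,3))/' h.py
python3 - <<'E'
from h import *
for n in ("wrist","top"):
  for z in (.047,.035):
    print(n,z); cal=get_calibration(n); show([r for r in rects(cal,masks(capture(n))["paver"],z,85,115) if r[0][0]<.75])
# joints in wrist view
img=capture("wrist"); cal=get_calibration("wrist")
col=img[:,252:266].astype(float).sum(2).mean(1)
cs=[]
for r0 in (82,162,229):
    w=np.arange(r0-6,r0+7); d=np.clip(np.median(col[w])-col[w],0,None); d[d<.25*d.max()]=0; cs.append((259,(w*d).sum()/d.sum()))
print(np.round(cs,1),cast(cal,cs,.047).round(4), col[76:90].astype(int))
E
```

```text
wrist 0.047
[0.6104 0.2469] [112.8  20.6] 6.7 [266. 311.]
[0.6414 0.104 ] [97.4 47.5] -83.2 [257. 233.]
[ 0.5121 -0.0107] [94.1 45.6] -12.6 [357. 171.]
[ 0.4937 -0.0998] [94.3 45.2] 2.2 [385. 109.]
[ 0.6605 -0.0549] [106.6  48.2] -83.3 [259. 126.]
wrist 0.035
[0.641 0.109] [102.2  49.1] -82.9 [257. 233.]
[ 0.5073 -0.0082] [96.8 46.8] -12.6 [357. 171.]
[ 0.4887 -0.1001] [97.  46.5] 2.1 [385. 109.]
[ 0.6604 -0.0533] [108.5  49.6] -83.3 [259. 126.]
top 0.047
[ 0.4867 -0.0986] [94.  46.9] 2.1 [286. 224.]
[ 0.5029 -0.0199] [93.7 19.1] -12.3 [256. 219.]
[ 0.5125 -0.2067] [93.1 36.6] 13.0 [328. 214.]
[0.6353 0.1502] [98.3 49.5] -82.6 [187. 168.]
[ 0.6722 -0.1638] [99.8 49. ] -82.9 [309. 152.]
top 0.035
[ 0.4868 -0.0999] [94.7 47.2] 2.1 [286. 224.]
[ 0.503  -0.0206] [94.7 18.3] -12.7 [256. 219.]
[ 0.513  -0.2111] [94.4 33.6] 12.2 [328. 213.]
[0.6369 0.1514] [98.9 50. ] -83.0 [187. 168.]
[ 0.6742 -0.1663] [99.1 49.6] -83.3 [308. 152.]
[[259.   83.5]
 [259.  162.9]
 [259.  230.2]] [[ 0.6666 -0.1127]
 [ 0.6541 -0.0069]
 [ 0.6418  0.0981]] [319 319 320 321 310 269 221 236 296 327 317 283 272 280]
```

Joint 2 in the wrist view (0.6541, -0.0069) agrees with the kerb middle from the top view. The 1 px shift came from the even-sized kernel and is fixed. I'll place the first paver in the middle and check it.

```bash
cat >> h.py <<'E'
K=np.array([.654,-.007]); KY=np.radians(96.7); U=np.array([np.cos(KY),np.sin(KY)])
def place_xy(s): return K+U*s
def obs(): return sensors.get_obs()
def ori(p,yaw):
    c=[]
    for k in (0,np.pi):
        q=manip.inverse_kinematics(p,down(yaw+k))
        if q is not None: c.append((abs(q[6]),k))
    return down(yaw+min(c)[1])
def fine(p,feed=.05):  # straight line, then correct for sag
    p=np.array(p,float); manip.movel(p,feed=feed); manip.dwell(.15)
    e=p-obs()["tcp_pos"]; 
    if np.abs(e).max()>2e-4: manip.movel(p+e,feed=.03); manip.dwell(.1)
def pick(xy,closeyaw,z=.005,opening=.072,strength=45,up=.16,expect=.05):
    o=ori((*xy,.1),closeyaw); manip.move_to((*xy,up),o); manip.move_gripper(opening)
    manip.movel((*xy,z+.03),feed=.2); fine((*xy,z)); manip.move_gripper(expect-.02,strength); g=obs()
    print("grip gap",round(g["finger_gap"],4),"force",round(g["grasp_force"],1),"tcp",g["tcp_pos"].round(4))
    manip.movel((*xy,up),feed=.15); g=obs(); print("lifted gap",round(g["finger_gap"],4),round(g["grasp_force"],1),g["t"])
    return g["finger_gap"]>expect-.006
def put(xy,closeyaw,z,up=.2,open_to=.066):
    "lower to contact near TCP height z, open, retreat"
    manip.move_to((*xy,up),ori((*xy,z),closeyaw)); g=obs(); print("before put",round(g["finger_gap"],4),g["grasp_force"])
    manip.movel((*xy,z+.03),feed=.2); fine((*xy,z+.006)); manip.dwell(.2); f0=obs()["ft_force"][2]; h=z+.006
    off=np.array([*xy,h])-obs()["tcp_pos"]
    while h>z-.004:
        h-=.001; manip.movel(np.array([*xy,h])+off,feed=.02); manip.dwell(.05)
        if obs()["ft_force"][2]-f0>4: break
    g=obs(); print("contact tcp",g["tcp_pos"].round(4),"dF",round(g["ft_force"][2]-f0,1))
    manip.move_gripper(open_to); manip.movel((*g["tcp_pos"][:2],up),feed=.2); print("t",obs()["t"])
E
python3 - <<'E'
from h import *
if pick((.506,-.0076),np.radians(-12.7+90)): put(place_xy(0),KY-np.pi/2,.052)
manip.move_to((.49,.2,.3),down(np.pi/2)); 
cal=get_calibration("top"); img=capture("top"); cv2.imwrite("pics/t1.png",cv2.resize(img[100:300,60:440,::-1],None,fx=2,fy=2))
m=masks(img)["paver"]
for z in (.035,.047,.082): print(z); show([r for r in rects(cal,m,z,85,120) if r[0][0]<.75])
E
```

```text
grip gap 0.0302 force 0.0 tcp [ 0.5057 -0.0076  0.0047]
lifted gap 0.0297 0.0 11.4667
0.035
[ 0.4868 -0.0999] [94.7 47.2] 2.1 [286. 224.]
[0.491 0.109] [93.9 46.2] -2.7 [205. 224.]
[ 0.5055 -0.0079] [95.2 45.4] -12.6 [250. 217.]
[ 0.5111 -0.2031] [94.6 49. ] 13.0 [325. 214.]
[0.6369 0.1516] [99.3 50. ] -83.0 [188. 169.]
[0.6557 0.0467] [95.4 38.1] -88.0 [228. 161.]
[ 0.6617 -0.0605] [99.6 50.1] -82.9 [269. 157.]
[ 0.6741 -0.1654] [100.9  49.4] -83.4 [308. 152.]
0.047
[ 0.4868 -0.0987] [93.8 46.8] 2.1 [286. 224.]
[0.491  0.1081] [93.  45.8] -2.7 [205. 224.]
[ 0.5053 -0.0076] [94.3 45. ] -12.6 [250. 217.]
[ 0.5109 -0.201 ] [93.7 48.5] 13.0 [325. 214.]
[0.6354 0.1503] [98.3 49.5] -83.0 [188. 169.]
[0.6541 0.0465] [94.5 37.7] -88.0 [228. 161.]
[ 0.6601 -0.0597] [98.7 49.7] -82.9 [269. 157.]
[ 0.6723 -0.1637] [100.  49.] -83.4 [308. 152.]
0.082
[ 0.4868 -0.0954] [91.2 45.5] 2.1 [286. 224.]
[0.4909 0.1057] [90.4 44.5] -2.7 [205. 224.]
[ 0.5049 -0.0068] [91.6 43.7] -12.6 [250. 217.]
[ 0.5102 -0.1948] [91.1 47.2] 13.0 [325. 214.]
[0.5974 0.2652] [117.7   9.2] 5.1 [141. 183.]
[0.6313 0.1467] [95.6 48.1] -83.0 [188. 169.]
[0.6272 0.3357] [119.8  60.5] -84.9 [107. 166.]
[0.6495 0.0458] [91.9 36.7] -88.0 [228. 161.]
[ 0.6553 -0.0575] [96.  48.3] -82.9 [269. 157.]
[ 0.6672 -0.1585] [97.2 47.6] -83.4 [308. 152.]
```

View pics/t1.png

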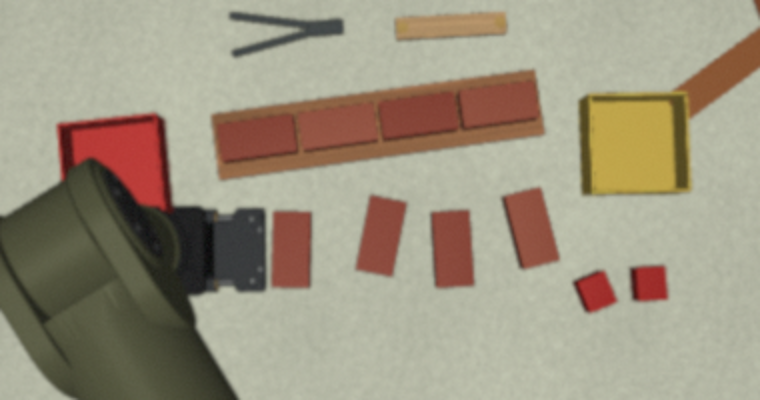

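The paver at (381,236) in the crop hasn't moved, and the fingers shut to 30 mm without touching it. I'll look at the arm in the lowered position.

Run:
```python
from h import *
xy=(.506,-.0076); o=ori((*xy,.1),np.radians(77.3)); manip.move_to((*xy,.16),o); manip.move_gripper(.078)
manip.movel((*xy,.05),feed=.15); g=obs(); print(g["tcp_pos"],R.from_quat(g["ee_rot"]).as_matrix().round(3),g["finger_gap"],g["ft_force"])
a=capture("wrist"); b=capture("scene")
cv2.imwrite("pics/d1.png",np.hstack([a,cv2.resize(b[130:290,100:260],(384,384))])[:,:,::-1][:, :].copy()[:, -800:])
```

```text
[ 0.50679595 -0.00738353  0.05077247] [[-0.976  0.22   0.001]
 [ 0.22   0.976  0.   ]
 [-0.001  0.    -1.   ]] 0.07808456925286195 [-0.87473425 -0.47614169  0.83031623]
```

View pics/d1.png

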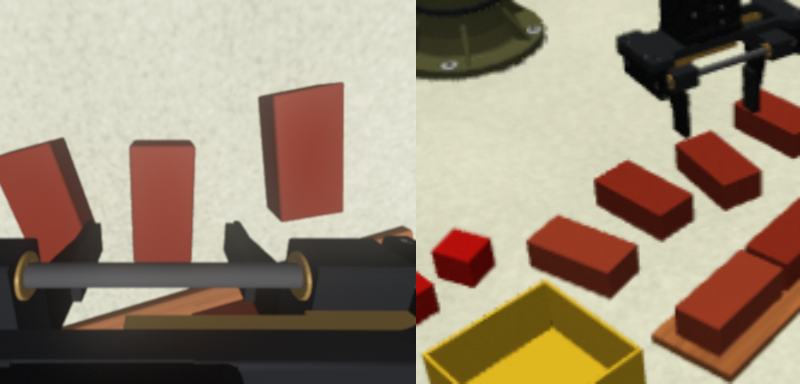

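Run:
```python
from h import *
cal=get_calibration("scene")
px=lambda c,r:(100+(c-416)*160/384,130+r*160/384)
print("tips",cast(cal,[px(683,134),px(753,109)],.05), "paver top corners",cast(cal,[px(676,148),px(712,132),px(762,170),px(728,183)],.035))
def proj(p):
    v=R.from_quat(cal["orientation"]).inv().apply(np.array(p)-cal["position"]); x,y=v[0]/-v[2],-v[1]/-v[2]
    k=1+cal["k1"]*(x*x+y*y); return np.array([cal["fx"]*x*k+cal["cx"],cal["fy"]*y*k+cal["cy"]])
xy=(.5068,-.0074)
print([(proj((*xy,z))-[100,130])*2.4+[416,0] for z in (.05,0.0175)])
g=obs(); q=get_calibration("wrist"); print(q["position"]-g["tcp_pos"], R.from_quat(q["orientation"]).as_matrix().round(3))
```

```text
tips [[ 0.46468511 -0.01702994]
 [ 0.48598807  0.07445847]] paver top corners [[ 0.46230213 -0.02640336]
 [ 0.46878855  0.02409303]
 [ 0.56169701  0.00565524]
 [ 0.55122649 -0.03633615]]
[array([716.46130223, 144.46266158]), array([717.12808697, 169.06307278])]
[-0.08087121  0.01868534  0.19161029] [[ 0.22  -0.93  -0.293]
 [ 0.975  0.21   0.066]
 [ 0.001 -0.3    0.954]]
```

Run:
```python
from h import *
manip.movel((.506,-.0076,.16),feed=.2); manip.move_gripper(0.0)
xy=(.5,.2); manip.move_to((*xy,.1),ori((*xy,.1),np.pi/2)); a=capture("scene"); g=obs(); print(g["tcp_pos"],g["finger_gap"])
cv2.imwrite("pics/d2.png",cv2.resize(a[60:230,170:370],(800,680))[:600,:,::-1])
manip.dwell(.2); f0=obs()["ft_force"][2]; h=.03; manip.movel((*xy,h),feed=.15)
while h>-.035:
    h-=.003
    try: manip.movel((*xy,h),feed=.05)
    except manip.Unreachable: print("unreachable",h); break
    manip.dwell(.05); g=obs()
    if g["ft_force"][2]-f0>3: break
print(h,g["tcp_pos"],g["ft_force"][2]-f0,g["t"]); manip.movel((*xy,.1),feed=.2)
```

```text
[0.50120541 0.19779692 0.10022713] 0.00048384341221147597
-0.032999999999999995 [ 0.50018533  0.20001862 -0.03051985] 22.9667485558071 25.6417
```

View pics/d2.png

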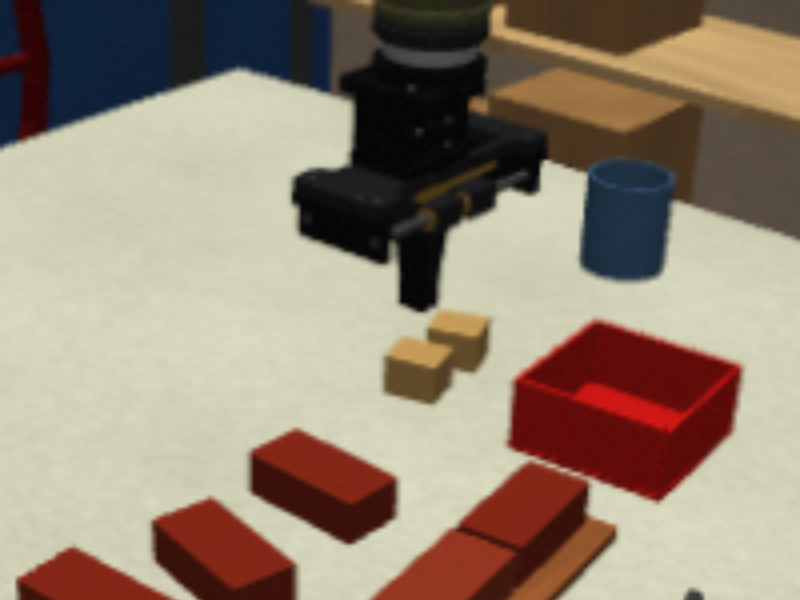

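The shut fingers met the bench at reported TCP z ≈ -0.03. So the real tips sit about 29 mm above the reported TCP, which is why the first grasp closed above the paver. I'll use that offset.

Run:
```python
from h import *
OFF=-.029
if pick((.5057,-.0078),np.radians(-12.6+90),z=.006+OFF):
    put(place_xy(0),KY-np.pi/2,.053+OFF,up=.14)
manip.move_to((.49,.25,.2),ori((.49,.25,.2),np.pi/2)); 
cal=get_calibration("top"); img=capture("top"); cv2.imwrite("pics/t2.png",cv2.resize(img[130:250,150:350,::-1],None,fx=4,fy=4))
m=masks(img)["paver"]
for z in (.035,.047,.082): print(z); show([r for r in rects(cal,m,z,85,350) if r[0][0]<.75])
```

```text
grip gap 0.0498 force 45.0 tcp [ 0.5054 -0.0077 -0.0233]
lifted gap 0.0496 45.0 32.7417
before put 0.0494 44.99976455233991
contact tcp [ 0.6546 -0.0069  0.0238] dF 10.9
t 39.6417
0.035
[ 0.4868 -0.0999] [94.7 47.2] 2.1 [286. 224.]
[0.4911 0.109 ] [93.9 46.1] -2.7 [205. 224.]
[ 0.5111 -0.203 ] [94.6 49.1] 13.0 [325. 214.]
[0.6365 0.1515] [99. 50.] -83.0 [188. 169.]
[0.6    0.3388] [138.2 129.4] -85.1 [120. 174.]
[ 0.6579 -0.0078] [204.8  54.9] -83.4 [249. 160.]
[ 0.6743 -0.1657] [100.5  49.5] -83.0 [309. 152.]
0.047
[ 0.4868 -0.0987] [93.8 46.8] 2.1 [286. 224.]
[0.491  0.1081] [93.  45.6] -2.7 [205. 224.]
[ 0.5109 -0.2009] [93.7 48.7] 13.0 [325. 214.]
[0.6351 0.1502] [98.1 49.5] -83.0 [188. 169.]
[0.599  0.3358] [136.9 128.2] -85.1 [120. 174.]
[ 0.6563 -0.0075] [202.9  54.4] -83.4 [249. 160.]
[ 0.6726 -0.1639] [99.6 49. ] -83.0 [309. 152.]
0.082
[ 0.4868 -0.0954] [91.2 45.5] 2.1 [286. 224.]
[0.4909 0.1057] [90.4 44.4] -2.7 [205. 224.]
[ 0.5102 -0.1947] [91.1 47.3] 13.0 [325. 214.]
[0.631  0.1466] [95.3 48.1] -83.0 [188. 169.]
[0.5959 0.3271] [133.1 124.6] -85.1 [120. 174.]
[ 0.6516 -0.0067] [197.2  52.8] -83.4 [249. 160.]
[ 0.6674 -0.1587] [96.8 47.6] -83.0 [309. 152.]
```

View pics/t2.png

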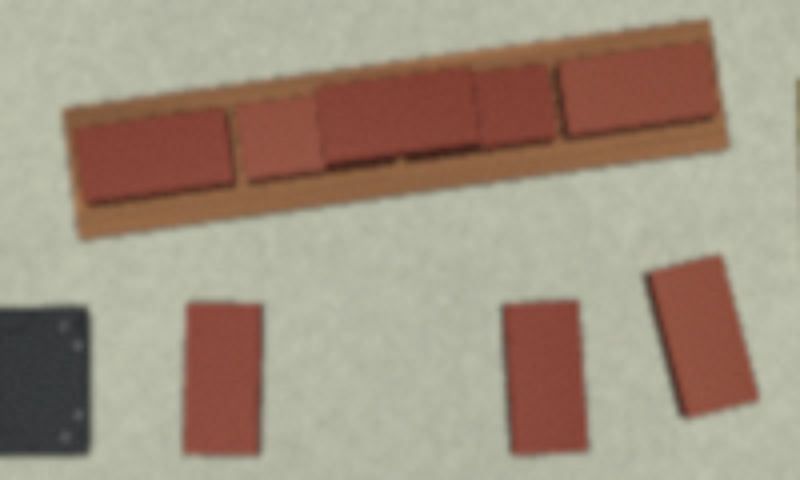

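Run:
```python
from h import *
cal=get_calibration("top"); f=lambda l:[((a+.5)/4-.5+150,(b+.5)/4-.5+130) for a,b in l]
def kf(p): d=p-K; return np.c_[d@U, d@np.array([U[1],-U[0]])]*1000  # along, across (mm)
print("placed",kf(cast(cal,f([(317,86),(471,67),(478,150),(326,167)]),.082)).round(1))
print("kerb L",kf(cast(cal,f([(75,128),(225,109),(233,185),(87,204)]),.047)).round(1))
print("kerb R",kf(cast(cal,f([(558,60),(708,41),(717,117),(565,137)]),.047)).round(1))
# wrist close view, camera over middle place
p=place_xy(-.10); manip.move_to((*p,.2),down(KY-np.pi/2)); img=capture("wrist"); c=get_calibration("wrist"); print(c["position"],c["orientation"].tolist())
cv2.imwrite("pics/w2.png",cv2.resize(img[:300,130:390],None,fx=2,fy=2,interpolation=cv2.INTER_CUBIC)[:,:,::-1])
```

```text
placed [[ 47.7  25.2]
 [-50.5  23.9]
 [-47.3 -29.1]
 [ 49.1 -26.6]]
kerb L [[207.2  24.9]
 [109.   23.8]
 [110.4 -26.1]
 [205.7 -25.3]]
kerb R [[-110.1   26. ]
 [-209.2   25.1]
 [-207.4  -25.2]
 [-107.3  -24.6]]
[ 0.65570892 -0.02160807  0.39229672] [-0.15041812981625094, -0.009032301748814416, 0.0593937191476625, 0.986795414396271]
```

View pics/w2.png

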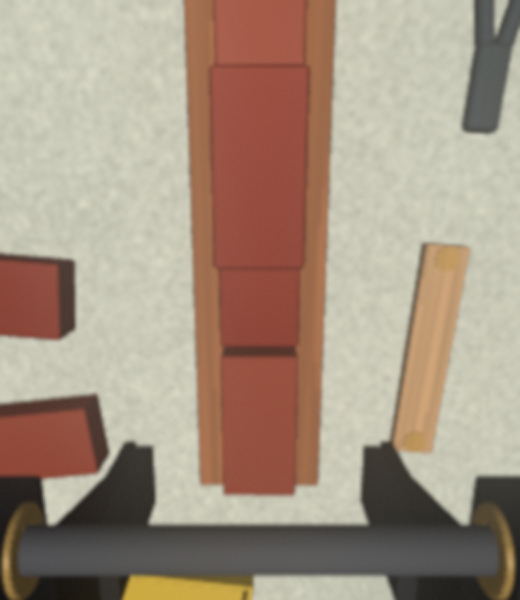

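The placed paver's top spans (211,66)–(303,268) in the crop, with the -106 joint at rows 346–356. It looks well aligned; I'll work out the numbers.

Run:
```python
from h import *
cal=get_calibration("wrist"); f=lambda l:[((a+.5)/2-.5+130,(b+.5)/2-.5) for a,b in l]
def kf(p): d=p-K; return np.c_[d@U, d@np.array([U[1],-U[0]])]*1000
print("placed",kf(cast(cal,f([(211,66),(308,66),(303,268),(213,267)]),.082)).round(1))
print("kerb",kf(cast(cal,f([(215,5),(306,5),(219,275),(300,275),(223,345),(297,345),(224,356),(296,356),(224,492),(295,492)]),.047)).round(1))
```

```text
placed [[ 49.1 -23.3]
 [ 49.3  24.4]
 [-48.6  24.7]
 [-48.2 -24.3]]
kerb [[  85.1  -23.1]
 [  85.3   25.2]
 [ -56.8  -23.5]
 [ -56.7   25.8]
 [-100.6  -21.8]
 [-100.5   25. ]
 [-107.8  -21.2]
 [-107.7   24.5]
 [-204.5  -22.6]
 [-204.3   26.1]]
```

```bash
sed -i 's/^K=np.array(\[.654,-.007\])/K=np.array([.6548,-.007])/' h.py
python3 - <<'E'
from h import *
OFF=-.029
for xy,th,s,z in (((.491,.109),-2.7,.106,.053),((.4868,-.0999),2.1,-.106,.053),((.5111,-.2025),13,-.053,.088)):
    if not pick(xy,np.radians(th+90),z=.006+OFF): print("LOST"); break
    put(place_xy(s),KY-np.pi/2,z+OFF,up=.14)
p=place_xy(-.13); manip.move_to((*p,.22),down(KY-np.pi/2)); img=capture("wrist"); c=get_calibration("wrist"); print(c["position"],sensors.get_obs()["t"])
cv2.imwrite("pics/w3.png",cv2.resize(img[:300,130:390],None,fx=2,fy=2,interpolation=cv2.INTER_CUBIC)[:,:,::-1])
E
```

```text
grip gap 0.0494 force 45.0 tcp [ 0.4907  0.1091 -0.0233]
lifted gap 0.0496 45.0 48.05
before put 0.0497 44.97865900397301
contact tcp [0.643  0.0986 0.0238] dF 10.1
t 55.05
grip gap 0.05 force 45.0 tcp [ 0.4865 -0.1001 -0.0233]
lifted gap 0.0495 45.0 60.575
before put 0.0499 44.999969489872456
contact tcp [ 0.6677 -0.1123  0.0237] dF 8.9
t 67.5417
grip gap 0.0499 force 45.0 tcp [ 0.5108 -0.2029 -0.0234]
lifted gap 0.0498 45.0 73.0833
before put 0.0496 44.99964748509228
contact tcp [ 0.6616 -0.0595  0.0587] dF 9.6
t 79.3833
[ 0.65999119 -0.05292382  0.40964563] 79.95
```

View pics/w3.png

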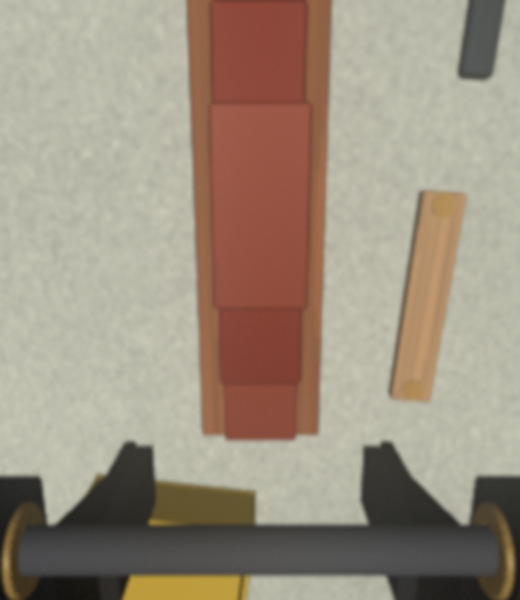

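The third-course paver covers (211,103)–(306,307) in the crop. The -106 paver ends at row 383 and the kerb at row 438, all aligned. Next I'll check the numbers and find the chips.

```bash
sed -i 's/chipred=(red&(s>215)&(v>110))/chipred=(((h<4)|(h>176))\&(s>165)\&(v>95))/' h.py
python3 - <<'E'
from h import *
cal=get_calibration("wrist"); f=lambda l:[((a+.5)/2-.5+130,(b+.5)/2-.5) for a,b in l]
def kf(p): d=p-K; return np.c_[d@U, d@np.array([U[1],-U[0]])]*1000
print("third",kf(cast(cal,f([(211,103),(311,103),(306,307),(213,306)]),.117)).round(1).tolist())
print("-106",kf(cast(cal,f([(219,312),(303,312),(219,383),(300,383)]),.082)).round(1).tolist())
print("0",kf(cast(cal,f([(212,2),(307,2),(211,95),(305,95)]),.082)).round(1).tolist())
print("kerb",kf(cast(cal,f([(225,438),(296,438)]),.047)).round(1).tolist())
manip.move_to((.6,0,.25),down(np.pi/2)); print(obs()["t"])
img=capture("top"); cal=get_calibration("top"); M=masks(img)
for n,lo,hi,z in (("chipred",30,160,.035),("buff",30,160,.035),("chipred",100,160,.06),("yellow",90,170,.06)): print(n,z);show([r for r in rects(cal,M[n],z,lo,hi) if r[0][0]<.75])
cv2.imwrite("pics/t3.png",cv2.resize(img[90:280,85:425,::-1],None,fx=2.3,fy=2.3))
E
```

```text
third [[-1.0, -23.5], [-1.0, 23.7], [-98.0, 24.0], [-97.5, -24.8]]
-106 [[-107.2, -24.3], [-107.1, 25.2], [-151.1, -25.2], [-151.0, 24.4]]
0 [[50.4, -24.6], [50.4, 23.2], [8.2, -26.2], [8.2, 23.3]]
kerb [[-202.6, -24.4], [-202.5, 25.2]]
81.0667
chipred 0.035
[ 0.3871 -0.2667] [41.5 37.3] 20.1 [351. 261.]
[ 0.4354 -0.3572] [38.9 36.9] -1.4 [385. 241.]
[0.5986 0.3353] [123.7 117.7] 5.2 [119. 185.]
buff 0.035
[ 0.1143 -0.6301] [46.1 45.4] -2.5 [493. 363.]
[0.4238 0.3562] [42.3 37.4] 21.7 [110. 252.]
[ 0.4188 -0.6568] [74.  17.7] -89.4 [498. 245.]
[0.4329 0.2925] [41.4 37.1] 13.7 [135. 248.]
[0.5958 0.1693] [66.4 18.2] -85.7 [181. 184.]
[ 0.6144 -0.341 ] [120.2 108.5] 0.2 [376. 171.]
chipred 0.06
[0.5964 0.3291] [121.3 115.4] 5.2 [119. 185.]
yellow 0.06
```

View pics/t3.png

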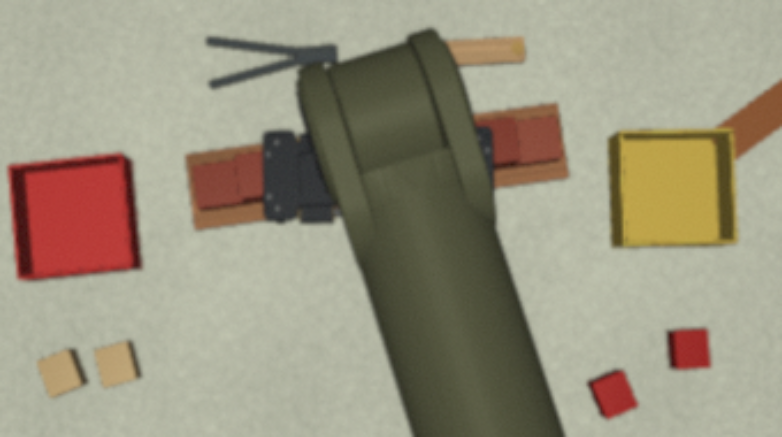

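One red chip has been knocked and is now at crop (612,394). The others are unmoved: red at (690,349), buff at (60,372) and (117,363). Red tub rim corners in the crop: (9,165), (128,154), (141,268), (20,279). Yellow: (612,131), (733,128), (737,242), (614,247). I'll clear the chips now.

```bash
cat > c.py <<'E'
from h import *
OFF=-.029
cal=get_calibration("top"); f=lambda l:[((a+.5)/2.3-.5+85,(b+.5)/2.3-.5+90) for a,b in l]
TR=cast(cal,f([(9,165),(128,154),(141,268),(20,279)]),.06); TY=cast(cal,f([(612,131),(733,128),(737,242),(614,247)]),.06)
for T in (TR,TY): print("tub",T.mean(0).round(4),[round(np.linalg.norm(T[i]-T[i-1])*1000) for i in range(4)])
TR,TY=TR.mean(0),TY.mean(0)
def chip(xy,th,tub,yaw,dy):
    if not pick(xy,np.radians(th),z=.008+OFF,opening=.075,strength=40,up=.16,expect=.04): return print("MISS")
    w=(.5,0,.2); manip.move_to(w,ori(w,np.radians(yaw)))
    p=tub+dy*np.array([-np.sin(np.radians(yaw)),np.cos(np.radians(yaw))])
    manip.move_to((*p,.13),ori((*p,.1),np.radians(yaw))); g=obs()["finger_gap"]; print("over tub gap",round(g,4))
    if g<.035: return print("DROPPED")
    manip.movel((*p,.022+OFF),feed=.12); print("ft",obs()["ft_force"].round(1)); manip.move_gripper(.06); manip.movel((*p,.13),feed=.2); print("t",obs()["t"])
    return True
E
python3 - <<'E'
from c import *
chip((.3871,-.2667),20.1,TR,5.2,.028) and chip((.4354,-.3572),-1.4,TR,5.2,-.028)
E
```

```text
tub [0.5986 0.3322] [129, 134, 129, 135]
tub [ 0.6177 -0.3392] [131, 138, 129, 139]
grip gap 0.045 force 40.0 tcp [ 0.3867 -0.2665 -0.0213]
lifted gap 0.0448 40.0 87.1
over tub gap 0.0443
ft [-0.1  0.8 -1. ]
t 92.375
grip gap 0.0452 force 39.2 tcp [ 0.4352 -0.357  -0.0213]
lifted gap 0.0452 39.2 99.725
over tub gap 0.045
ft [ 0.8  0.2 -1.8]
t 105.0583
```

Run:
```python
from c import *
chip((.4329,.2925),13.7,TY,0,-.028) and chip((.4238,.3562),21.7,TY,0,.028)
w=(.45,.1,.25); manip.move_to(w,ori(w,np.pi/2)); print(obs()["t"])
cv2.imwrite("pics/t4.png",cv2.resize(capture("top")[90:290,85:425,::-1],None,fx=2.3,fy=2.3))
```

```text
tub [0.5986 0.3322] [129, 134, 129, 135]
tub [ 0.6177 -0.3392] [131, 138, 129, 139]
grip gap 0.0447 force 39.9 tcp [ 0.4327  0.2923 -0.0213]
lifted gap 0.045 39.9 110.5417
over tub gap 0.0448
ft [ 0.2  0.4 -1.4]
t 115.8917
grip gap 0.0446 force 40.0 tcp [ 0.4237  0.356  -0.0213]
lifted gap 0.0447 40.0 123.3
over tub gap 0.045
ft [-0.1  0.2 -1.1]
t 128.6917
130.375
```

View pics/t4.png

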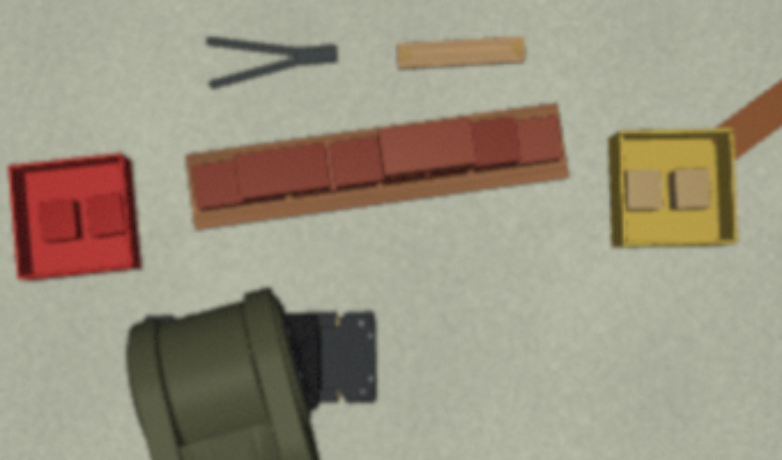

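Both red chips are in the red tub and both buff chips are in the yellow tub. The kerb is built, and the pincers and rule are untouched. One near check of the +106 paver remains.

Run:
```python
from h import *
p=place_xy(.0); manip.move_to((*p,.25),down(KY-np.pi/2)); img=capture("wrist"); c=get_calibration("wrist"); print(obs()["t"])
cv2.imwrite("pics/w4.png",cv2.resize(img[:290,130:390],None,fx=2,fy=2,interpolation=cv2.INTER_CUBIC)[:,:,::-1])
```

```text
131.6333
```

View pics/w4.png

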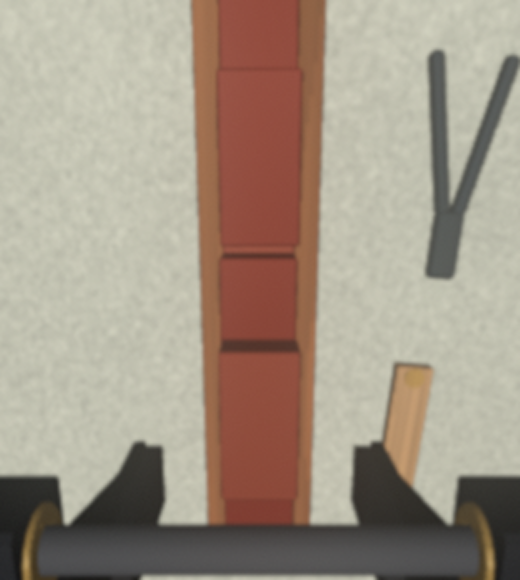

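Run:
```python
from h import *
cal=get_calibration("wrist"); f=lambda l:[((a+.5)/2-.5+130,(b+.5)/2-.5) for a,b in l]
def kf(p): d=p-K; return np.c_[d@U, d@np.array([U[1],-U[0]])]*1000
print("+106",kf(cast(cal,f([(218,69),(301,69),(296,246),(219,246)]),.082)).round(1).tolist())
print("0",kf(cast(cal,f([(220,258),(297,258),(220,338),(298,338)]),.082)).round(1).tolist())
print("third",kf(cast(cal,f([(220,352),(300,352),(221,498),(296,498)]),.117)).round(1).tolist())
print("kerb",kf(cast(cal,f([(217,5),(300,5),(217,60),(299,60)]),.047)).round(1).tolist())
```

```text
+106 [[156.3, -23.3], [156.4, 24.1], [57.9, 23.4], [57.8, -24.7]]
0 [[50.4, -24.2], [50.5, 24.2], [-1.1, -25.2], [-1.0, 26.0]]
third [[-1.4, -22.9], [-1.3, 24.9], [-99.2, -24.1], [-99.1, 24.6]]
kerb [[198.0, -25.5], [198.0, 25.0], [168.4, -26.1], [168.4, 25.1]]
```

```bash
python3 -c "
from h import *
print(finish_job())"
```

```text
the job is handed in; nothing more can be done
None
```

The job is handed in at about 132 s: the four loose pavers are laid (three in the second course, one on top), within about 2 mm of place by the camera checks, both red and both buff offcuts are in their tubs, and the pincers and rule were left untouched.

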